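# Stand the slumped order tablet back up in its stand

## Robot

A 6-joint arm with a two-finger parallel gripper is mounted at the origin on a cart in front of the work surface, level with it; the furniture and walls round the work are solid. World frame = base frame: x ahead of the robot, y to its left, z up, the work surface at z = 0. Lengths are in m, angles in rad, forces in N, time in s.
With the tool pointing down it reaches from about 0.35 to 0.85 m from the base axis. Payload 8.1 kg.
Tool frame: the origin (TCP) lies on the centre line of the jaws, within the pads' length; the fingertips stand robot.tip_extent ahead of it and the grasp point (between the pads) lies 11 mm behind it (robot.tip_extent is the distance from the TCP to the fingertips, in m); y points along the fingers, z is the direction in which the jaws open and shut, and the axes are right-handed (so a half turn about y gives the same grasp; the last joint's range is limited). The gripper opens to 93 mm and grips with 3 to 60 N. Pads are 15 mm wide; open, the fingers measure 128 mm over their backs; the gripper's body (75 mm by 188 mm) begins 65 mm behind the grasp point.
Start: joints at [-1.398, 0.13, 1.488, -0, 1.523, -0.085], TCP at [0.153, -0.58, 0.227] pointing down, gripper open.
Joint ranges: [-2.96, 2.96], [-0.89, 2.26], [0.02, 2.5], [-1.34, 4.48], [0, 2.73], [-2.66, 2.66]. Speed limits (rad/s): [2.39, 2.39, 2.79, 3.14, 3.14, 3.14].

## Interface

Orientations are given as a rotation vector (axis times angle).
In Python, from plant import monitor, optics, robot gives the robot as it stands.
- The arm moves only by the shell command python3 -m inch 'ROWS' [OPENING] [FORCE]. ROWS is JSON, a list that holds one entry, the list of rows, each a list of 6 numbers: the shift along the tool's x, y, z in mm, then the turn, a rotation vector about the tool's x, y, z in rad. A call has 1 to 8 rows; each row shifts and turns the commanded pose from where the row before left it, along the tool's axes as they then stand; what a row does not reach is not made up. A row lasts 1/8 s, in which the tool goes at most 62.5 mm and 10.7 degrees, less where a joint would pass 70% of its speed; a pose out of reach is approached as far as the arm can. A call is refused whole if a number of a shift passes 62.5 or a number of a turn 0.188, either way. A call with a gripper value outside its range is refused whole. OPENING is the finger opening in mm, from 0 to 93, set as the call begins (- or left out, the last holds). The fingers move at their own pace and stop on an object; FORCE is the grip in N (left out, the last holds). Time passes only in rows, so rows that do not move let the fingers close. It gives the time, the measured TCP pose, the force and the opening at its end, in the units of the state.
- monitor.read_state(): the state, without advancing time (a new reading comes with each control period).
- optics.read_camera(name): name is "scene" or "top"; returns a dict with "image" (400x640x3 uint8, blue, green, red), "fx", "fy", "cx", "cy" (pixels), "k1" (the pictures are not rectified: a ray, as slopes to the right and down, at radius r is drawn at 1 + k1 r^2 times it, then the intrinsics apply), "rvec" (rotation vector, rad) and "tvec" (3), from world to camera coordinates, as OpenCV has them. Camera axes: x right, y down, z forward; pixel columns grow to the right and rows downward; lengths in m; the calibration is good to about 2 mm. A picture is of the moment at which its call begins. There is no depth.
- robot.close_job(): hands the job in, once; it reports no verdict.
The state is a dict: "t": time; "q": joint angles; "dq": joint speeds; "joint_torque": joint torques, N m; "tool_pos": TCP position; "orientation": TCP orientation; "force": force on the tool from outside, world axes, zero at the start; "wrist_torque": the same for the moment, N m; "opening": finger opening in m.
Only numpy, scipy, OpenCV 4.12 (cv2) and the standard library are available. Lean on these libraries where they do the work, as an engineer would, in place of code of your own. Each camera call takes 0.05 s, during which the arm holds its last target.

## Task

The order tablet has slid down out of its stand, because the rest behind it is set too flat. Slide the tablet's foot back along the board until it drops into the groove, and set the rest to its steepest position: lift the stay off its pin and drop the hole nearest the rest over it. Leave the tablet leaning square and central on the rest, and the other things on the counter where they are.

Things in the scene. Friction and masses are not known exactly. Their poses are not given: they have to be found in the camera images.
- stand: bamboo tablet stand fixed on the counter: board 20 mm thick. Origin: underside, under the groove, in the middle of the tablet's place; x to the back, y left, z up. Board spans x -120..90, y -135..105 mm. Groove along y at x -16..8 mm, 10 mm deep. The steel rest is hinged at x 30, z 24 mm (brackets at y +-85, up to z 31); its rubber-sleeved top bar (100 mm long, 10 mm thick) is 105 mm from the hinge.
- tablet: black tablet, loose, about 0.3 to 0.65 kg, slab 200 x 125 x 10 mm, order cards on its screen. Origin at the slab's centre; x from foot to top edge (the long way), z out of the screen. It starts slumped: foot edge on the stand's front board about 40 mm in front of the groove, back lying on the rest's top bar, x axis about 22 degrees above level. Slippery case: raising the rest while the foot is out of the groove can push it off the front.
- tablet_foot (a point): middle of the tablet's lower back edge (the edge that stands in the groove); the screen-side lower edge is 10 mm from it along the tablet's z
- rest (a joint): angle of the rest (rad): 0 at the flat hole (35 degrees above level), 0.40 middle, 0.73 at the steep hole (77 degrees above level), end stop 0.82. It falls back when the stay is off the pin and not held.
- stay_knob (a point): centre of the red ball knob, 20 mm across, on a thin stem at the front end of the stay. The stay is a steel strip 18 x 4 mm on the stand's right side, pivoting up and down about a rod on the rest (82 mm from the rest's hinge); the ball is 177 mm along the strip from that pivot and its centre 28 mm above the strip's underside. Pulling the knob towards the stand's front raises the rest.
- hole_steep (a point): underside of the stay's hole nearest the rest, 67 mm behind the knob along the strip, 110 mm in front of the stay's pivot; this hole belongs on the pin at the end. All three holes are 10 mm long and 9 mm wide, 22 to 23 mm apart in a row; the hole nearest the knob is on the pin at the start.
- stay_pin (a point): foot of the fixed steel pin on which the stay hangs, at the post's shoulder where the strip rests: x -60, y -110, z 70 mm in the stand's frame. The pin is 5 mm thick and stands 12 mm above this point with a round tip.
- sleeves_mid (a point): pile of flat brown cup sleeves 67 x 128 x 16 mm, loose bystander; its centre
- tamper_mid (a point): coffee tamper with a dark wooden handle, loose bystander; point half-way up (49 mm)

How it is judged:
By the outcome, as a careful person would: the job done as asked, in the order asked, and still so for the second after the job is handed in, with the robot touching nothing.
It also fails if it takes over 48 s, if anything falls off the work surface, if the arm or the gripper's body presses on something with over 40 N, if the wrist force passes 120 N, or if a joint passes its speed limit or range.

## Working session

There is one attempt and no reset: what is moved stays moved. The work goes in short steps, Python scripts to look and compute and a shell command to move; the robot and the scene stay as the last step left them, time stands still between calls to the robot, and variables do not carry over. Pictures are saved under pics/ and viewed, and the job is handed in when it is done.

```bash
ls -la; mkdir -p pics; python3 - <<'E'
from plant import monitor, optics, robot
import cv2
print(monitor.read_state()); print(robot.tip_extent)
for n in ("scene","top"):
    c=optics.read_camera(n); cv2.imwrite(f"pics/{n}0.png",c["image"]); print({k:v for k,v in c.items() if k!="image"})
E
```

```text
total 12
drwxr-xr-x  3 agent agent 4096 Dec  6 22:06 .
drwxr-xr-x 23 root  root  4096 Dec  6 22:06 ..
drwxr-xr-x  2 agent agent 4096 Dec  6 22:06 pics
{'t': 0.0, 'q': array([-1.39837416e+00,  1.31130099e-01,  1.48923627e+00,  4.53842785e-06,
        1.52299825e+00, -8.54124733e-02]), 'dq': array([-4.16923016e-04, -1.07050906e-03, -1.80112296e-03, -2.50911336e-04,
       -4.78191861e-04,  2.12267728e-05]), 'joint_torque': array([-2.59004137e-04, -5.59842968e+01, -4.91759777e+01,  7.66974804e-02,
        3.52012482e-02, -1.24688709e-04]), 'tool_pos': array([ 0.15291637, -0.57963388,  0.22562961]), 'orientation': array([-0.27023758,  2.08585697, -2.08213642]), 'force': array([ 0.50447187, -0.36865751, -0.03706165]), 'wrist_torque': array([-0.00146924, -0.00135828, -0.02958755]), 'opening': 0.09299824919164043}
0.008
{'fx': 379.89883775339655, 'fy': 379.89883775339655, 'cx': 318.3718653744791, 'cy': 201.34186315903654, 'k1': -0.0529864167274087, 'rvec': array([ 1.13297529, -2.02255221,  1.26340851]), 'tvec': array([0.27693226, 0.28820786, 0.93728143])}
{'fx': 482.5440077994757, 'fy': 482.5440077994757, 'cx': 327.4242710020363, 'cy': 200.00810319116178, 'k1': -0.056827822553512666, 'rvec': array([ 2.13565889, -2.16027688,  0.10559581]), 'tvec': array([0.02725343, 0.54019666, 1.54496792])}
```

View pics/scene0.png

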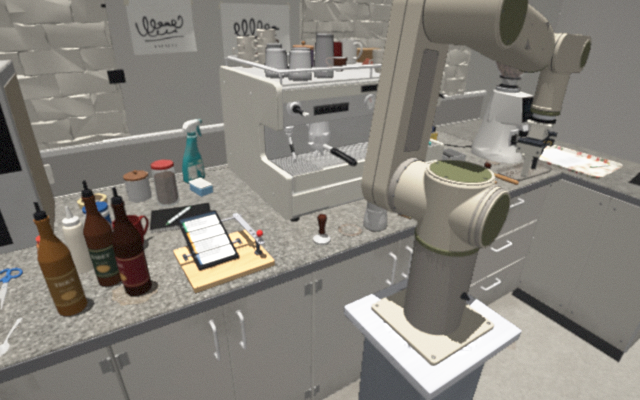

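View pics/top0.png

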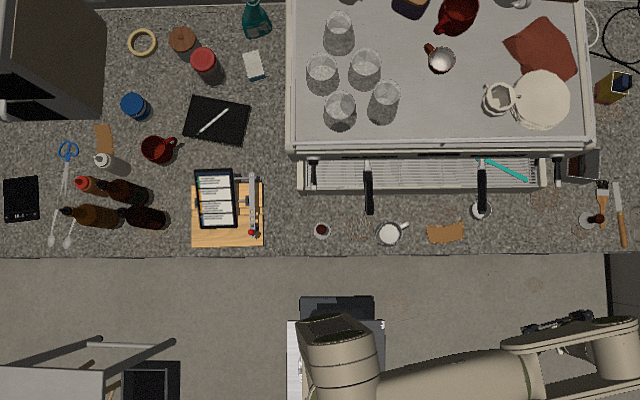

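The top view shows the stand at about (228,210) px, with the tablet on it, the stay along x≈253 and the red knob at about (251,233). The tamper is near (322,230) and bottles stand to the left. I'll build the helpers and zoom in.

```bash
cat > h.py <<'E'
import numpy as np, cv2
from scipy.optimize import least_squares
def cam(n,save=None):
    from plant import optics
    c=optics.read_camera(n)
    if save: cv2.imwrite(f"pics/{save}.png",c["image"])
    return c
def K(c): return np.array([[c["fx"],0,c["cx"]],[0,c["fy"],c["cy"]],[0,0,1]])
def D(c): return np.array([c["k1"],0,0,0,0.])
def proj(c,P): return cv2.projectPoints(np.asarray(P,float).reshape(-1,3),c["rvec"],c["tvec"],K(c),D(c))[0].reshape(-1,2)
def ray(c,uv):
    n=cv2.undistortPoints(np.asarray(uv,float).reshape(1,1,2),K(c),D(c)).ravel()
    R=cv2.Rodrigues(c["rvec"])[0]; o=-R.T@c["tvec"]; d=R.T@np.array([n[0],n[1],1]); return o,d/np.linalg.norm(d)
def onz(c,uv,z):
    o,d=ray(c,uv); return o+d*(z-o[2])/d[2]
def tri(c1,u1,c2,u2):
    o1,d1=ray(c1,u1);o2,d2=ray(c2,u2)
    A=np.stack([d1,-d2],1); s=np.linalg.lstsq(A,o2-o1,rcond=None)[0]
    a=o1+s[0]*d1;b=o2+s[1]*d2; return (a+b)/2,np.linalg.norm(a-b)
def crop(c,x0,y0,x1,y1,name,s=6):
    im=cv2.resize(c["image"][y0:y1,x0:x1],None,fx=s,fy=s,interpolation=cv2.INTER_CUBIC)
    for x in range(x0-x0%-10,x1,10): cv2.putText(im,str(x),((x-x0)*s,8),0,.3,(0,255,255),1); cv2.line(im,((x-x0)*s,8),((x-x0)*s,14),(0,255,255),1)
    for y in range(y0-y0%-10,y1,10): cv2.putText(im,str(y),(0,(y-y0)*s+3),0,.3,(0,255,255),1)
    cv2.imwrite(f"pics/{name}.png",im)
def S(): 
    from plant import monitor
    return monitor.read_state()
E
python3 - <<'E'
from h import *
import pickle
s=cam("scene");t=cam("top");pickle.dump((s,t),open("c0.pkl","wb"))
crop(s,165,195,285,295,"s0c"); crop(t,180,155,280,255,"t0c")
E
```

```text
(no output)
```

View pics/s0c.png

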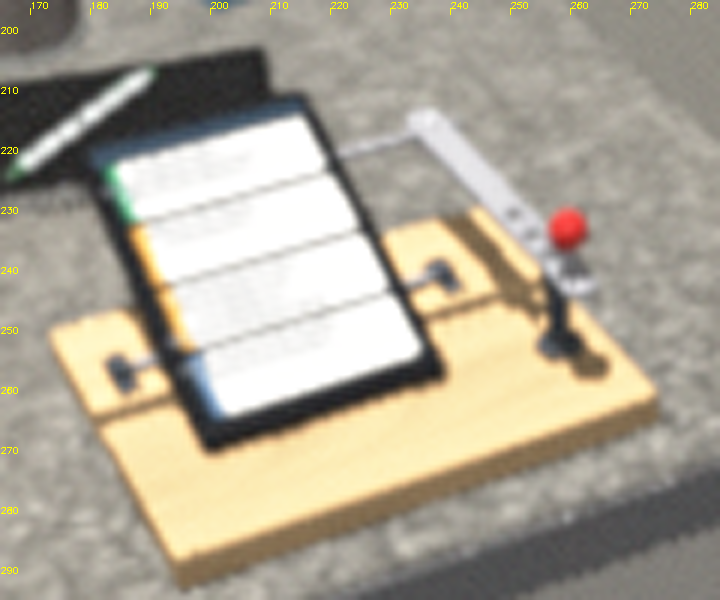

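View pics/t0c.png

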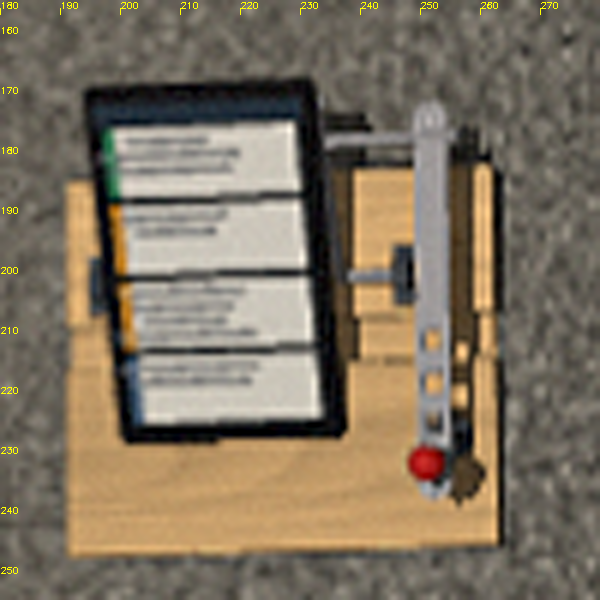

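```bash
python3 - <<'E'
from h import *
import pickle
np.set_printoptions(precision=4,suppress=True)
s,t=pickle.load(open("c0.pkl","rb"))
T=lambda X,Y:(180+X/6-.42,155+Y/6-.42); Sc=lambda X,Y:(165+X/6-.42,195+Y/6-.42)
loc=dict(FL=(-.12,.105),FR=(-.12,-.135),BL=(.09,.105),BR=(.09,-.135))
obs=[(t,T(68,555),'FL'),(t,T(498,543),'FR'),(t,T(65,181),'BL'),(t,T(494,165),'BR'),(s,Sc(180,563),'FL'),(s,Sc(657,396),'FR'),(s,Sc(52,333),'BL')]
A=[];B=[]
for c,uv,k in obs:
    p=onz(c,uv,.02);A.append(loc[k]);B.append(p[:2]);print(k,p)
A=np.array(A);B=np.array(B)
a=A-A.mean(0);b=B-B.mean(0)
th=np.arctan2((a[:,0]*b[:,1]-a[:,1]*b[:,0]).sum(),(a*b).sum())
R=np.array([[np.cos(th),-np.sin(th)],[np.sin(th),np.cos(th)]])
o=B.mean(0)-R@A.mean(0);print("stand",o,th,np.degrees(th));print((A@R.T+o-B)*1e3)
W=lambda p:np.r_[R@np.array(p[:2])+o,p[2]]
print("pin",W((-.06,-.11,.07)))
# knob by mask
def red(c,box):
    x0,y0,x1,y1=box;im=c["image"][y0:y1,x0:x1].astype(int)
    m=(im[...,2]>110)&(im[...,1]<80)&(im[...,0]<80)
    w=m.astype(float);yy,xx=np.mgrid[y0:y1,x0:x1];print("n",m.sum());return ((xx*w).sum()/w.sum(),(yy*w).sum()/w.sum())
ks=red(s,(250,222,275,245));kt=red(t,(244,222,262,240));print(ks,kt)
print("knob",tri(s,ks,t,kt))
# tablet corners (top: screen-side corners)
tc=dict(FL=(T(127,440),Sc(211,452)),FR=(T(342,434),Sc(442,377)),TL=(T(88,92),Sc(92,155)),TR=(T(312,82),Sc(302,97)))
for k,(u,v) in tc.items(): print(k,tri(t,u,s,v))
np.savez("stand.npz",o=o,th=th)
for n,p in dict(pin=(-.06,-.11,.07),groove0=(-.016,-.1,.02),groove1=(.008,-.1,.02),br=(.03,-.085,.031)).items(): print(n,proj(t,W(p)),proj(s,W(p)))
E
```

```text
FL [0.3915 0.4732 0.02  ]
FR [0.3961 0.2353 0.02  ]
BL [0.5995 0.4798 0.02  ]
BR [0.605  0.2388 0.02  ]
FL [0.3816 0.4716 0.02  ]
FR [0.3886 0.2363 0.02  ]
BL [0.5923 0.4768 0.02  ]
stand [0.5093 0.3717] 0.025555584629427 1.464227142255565
[[-4.9017  0.4637]
 [-3.333  -1.5883]
 [-2.9298 -0.7533]
 [-2.2913  0.3236]
 [ 5.0195  1.9949]
 [ 4.1627 -2.6302]
 [ 4.2736  2.1897]]
pin [0.4521 0.2602 0.07  ]
n 23
n 25
(np.float64(259.04347826086956), np.float64(233.47826086956522)) (np.float64(250.32), np.float64(231.76))
knob (array([0.435 , 0.2606, 0.0959]), np.float64(0.003398832987608211))
FL (array([0.4534, 0.4387, 0.0216]), np.float64(0.004858993857037383))
FR (array([0.4562, 0.3211, 0.0205]), np.float64(0.0012878307231489908))
TL (array([0.6337, 0.4405, 0.0942]), np.float64(0.009879275827610137))
TR (array([0.6387, 0.3237, 0.0935]), np.float64(0.0022560032291078246))
pin [[252.4304 227.0874]] [[256.6661 238.2307]]
groove0 [[251.8821 214.8796]] [[248.4942 246.4338]]
groove1 [[251.7597 207.6568]] [[245.3158 242.842 ]]
br [[246.526  200.8357]] [[237.8043 238.0254]]
```

```bash
python3 - <<'E'
from h import *
import pickle
np.set_printoptions(precision=4,suppress=True)
s,t=pickle.load(open("c0.pkl","rb"))
for c in (s,t): print(-cv2.Rodrigues(c["rvec"])[0].T@c["tvec"])
print(t["image"][236:252,225]); print(t["image"][225,184:196]);print(t["image"][240,256:270])
z=np.load("stand.npz")
print([s["image"][y,230] .tolist() for y in range(266,286)])
E
```

```text
[-0.4477  0.6214  0.6721]
[ 0.3494 -0.0141  1.5991]
[[108 157 193]
 [103 151 189]
 [104 157 195]
 [103 154 190]
 [106 157 196]
 [111 165 206]
 [107 162 204]
 [111 160 199]
 [110 165 206]
 [108 163 206]
 [ 83 125 160]
 [ 93 106 116]
 [101 109 112]
 [ 88  96  97]
 [ 72  78  83]
 [ 87  94  98]]
[[ 92 104 108]
 [113 122 129]
 [112 121 129]
 [113 120 124]
 [ 88  99 101]
 [ 81  88  90]
 [ 80  96 106]
 [ 91 129 157]
 [102 154 192]
 [101 153 190]
 [ 97 147 185]
 [102 151 187]]
[[106 154 193]
 [102 154 194]
 [101 154 191]
 [ 99 148 186]
 [ 98 149 185]
 [103 155 191]
 [ 99 151 192]
 [ 14  26  37]
 [ 89  95  98]
 [ 63  74  74]
 [ 85  92  98]
 [ 95 104 110]
 [100 107 111]
 [ 93  99 102]]
[[179, 235, 251], [179, 234, 251], [182, 237, 252], [182, 236, 252], [188, 240, 253], [191, 241, 254], [186, 240, 253], [188, 241, 253], [184, 239, 254], [162, 221, 247], [115, 157, 195], [86, 120, 142], [79, 108, 130], [81, 108, 129], [88, 111, 126], [118, 131, 138], [150, 159, 163], [162, 170, 175], [164, 173, 176], [158, 167, 171]]
```

```bash
cat >> h.py <<'E'
from scipy.spatial.transform import Rotation as Rn
def go(target,Rt=None,s=None):
    s=s or S(); R=Rn.from_rotvec(s["orientation"])
    d=R.inv().apply(np.asarray(target)-s["tool_pos"])*1e3
    print("pos",s["tool_pos"].round(4),"shift mm in tool axes (orientation kept):",d.round(1))
    if Rt is not None: print("turn (tool)",(R.inv()*Rt).as_rotvec().round(4))
def down(yaw,flip=1):
    # tool y down, tool z along flip*(stand y axis)
    y=np.array([0,0,-1.]); z=flip*np.array([-np.sin(yaw),np.cos(yaw),0]); return Rn.from_matrix(np.stack([np.cross(y,z),y,z],1))
E
python3 - <<'E'
from h import *
np.set_printoptions(precision=4,suppress=True)
s=S();R=Rn.from_rotvec(s["orientation"]);print(R.as_matrix())
for f in (1,-1): go([.42,.1,.25],down(.0256,f))
E
```

```text
[[-0.9669 -0.0002  0.255 ]
 [-0.255   0.0012 -0.9669]
 [-0.0001 -1.     -0.0012]]
pos [ 0.153  -0.5798  0.226 ] shift mm in tool axes (orientation kept): [-431.6  -23.3 -589.3]
turn (tool) [ 0.     -2.9094 -0.0017]
pos [ 0.153  -0.5798  0.226 ] shift mm in tool axes (orientation kept): [-431.6  -23.3 -589.3]
turn (tool) [0.0012 0.2322 0.    ]
```

```bash
python3 -m inch '[[[-20,-10,-20,0,0.116,0],[-30,-10,-40,0,0.116,0],[-35,-5,-48,0,0,0],[-35,-5,-48,0,0,0],[-35,0,-48,0,0,0],[-35,0,-48,0,0,0],[-30,0,-50,0,0,0],[-30,0,-50,0,0,0]]]' 93; python3 - <<'E'
from h import *
z=np.load("stand.npz"); go([.43,.1,.25],down(float(z["th"]),-1)); print(S()["q"])
E
```

```text
t: 1.2
tool_pos: [0.3843, -0.2131, 0.2567]
orientation: [-0.028, 2.208, -2.209]
force: [0.8, -0.4, 0.9]
opening: 0.0929
pos [ 0.3843 -0.2131  0.2567] shift mm in tool axes (orientation kept): [ -53.7    6.6 -311.8]
turn (tool) [-0.0003 -0.     -0.0004]
[-6.23130167e-01 -3.28432236e-01  1.86270533e+00  3.43068900e-05
  1.60683094e+00  9.22121324e-01]
```

```bash
python3 -m inch '[[[-6,0,-60,0,0,0],[-6,0,-60,0,0,0],[-6,0,-60,0,0,0],[-6,0,-60,0,0,0],[-4,0,-60,0,0,0],[-3,5,-60,0,0,0],[0,10,-60,0,0,0],[0,15,-60,0,0,0]]]'; python3 -m inch '[[[0,20,-60,0,0,0],[0,20,-40,0,0,0],[0,0,0,0,0,0]]]'; python3 - <<'E'
from h import *
import pickle
z=np.load("stand.npz"); go([.40,.375,.18],down(float(z["th"]),-1)); st=S();print(st["q"])
s=cam("scene","s1");t=cam("top","t1");pickle.dump((s,t,st),open("c1.pkl","wb"))
R=Rn.from_rotvec(st["orientation"]);tp=st["tool_pos"]
for n,l in dict(tcp=(0,0,0),tipc=(0,8,0),fA=(0,8,46),fB=(0,8,-46)).items():
    P=tp+R.apply(np.array(l)/1e3); print(n,proj(s,P),proj(t,P))
crop(s,130,140,290,290,"s1c",5); crop(t,170,155,290,275,"t1c",5)
E
```

```text
t: 2.2
tool_pos: [0.4022, 0.268, 0.2269]
orientation: [-0.027, 2.208, -2.207]
force: [1.0, -0.6, 0.5]
opening: 0.0931
t: 2.58
tool_pos: [0.3977, 0.3665, 0.184]
orientation: [-0.037, 2.206, -2.211]
force: [0.3, -0.8, -0.3]
opening: 0.093
pos [0.3977 0.3665 0.184 ] shift mm in tool axes (orientation kept): [-2.6  4.  -8.5]
turn (tool) [-0.0024  0.0037  0.0041]
[ 6.49444928e-01 -1.20894290e-03  1.70368066e+00  4.55854038e-04
  1.44381288e+00  2.19093822e+00]
tcp [[224.86070381 221.4808335 ]] [[209.70429156 243.35153783]]
tipc [[225.16204346 224.16953422]] [[210.42501103 243.44848829]]
fA [[241.6268991 219.54129  ]] [[225.75258407 242.86093413]]
fB [[207.96863664 229.00337679]] [[195.15979815 244.02902483]]
```

View pics/s1c.png

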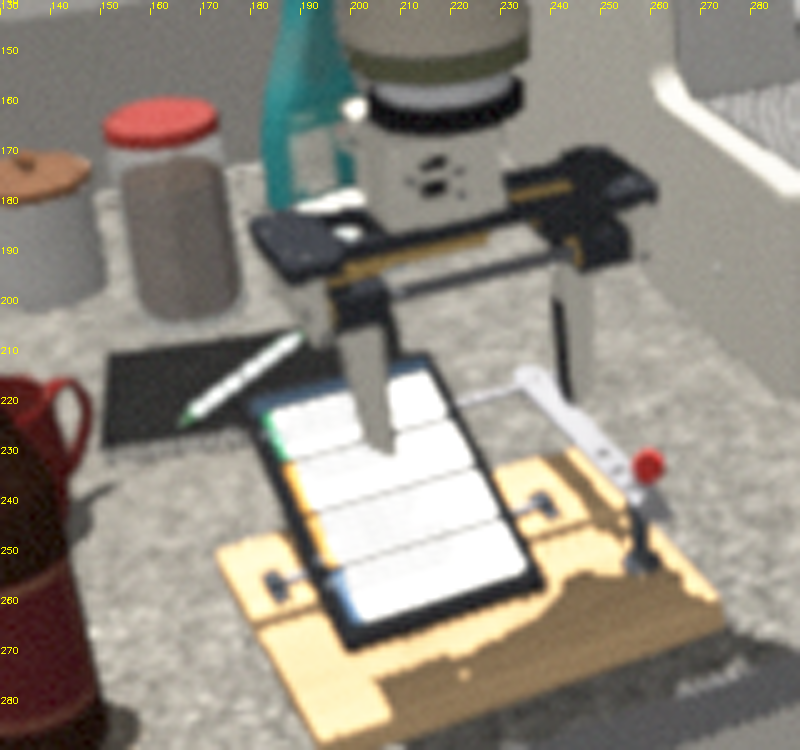

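View pics/t1c.png

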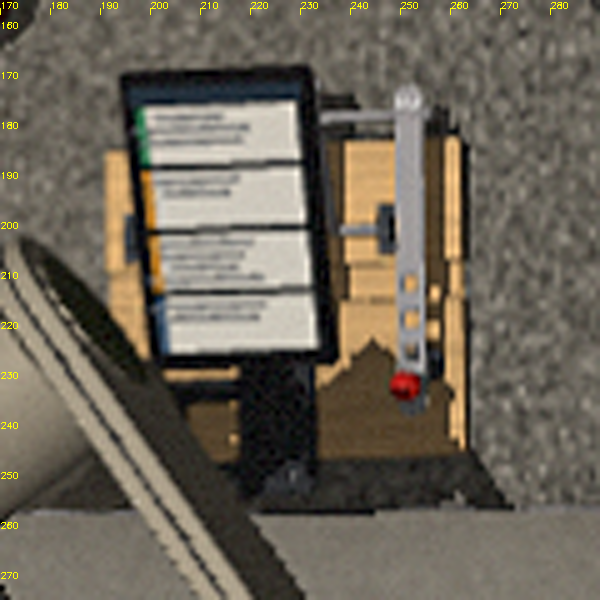

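```bash
python3 - <<'E'
from h import *
z=np.load("stand.npz"); go([.42,.379,.040],down(float(z["th"]),-1))
E
```

```text
pos [0.3994 0.3648 0.1865] shift mm in tool axes (orientation kept): [-21.1 146.5 -13.8]
turn (tool) [-0.0011  0.0013  0.0009]
```

```bash
python3 -m inch '[[[-10,40,-7,0,0,0],[-11,40,-7,0,0,0],[0,35,0,0,0,0],[0,25,0,0,0,0],[0,6,0,0,0,0],[0,0,0,0,0,0]]]'; python3 - <<'E'
from h import *
import pickle
z=np.load("stand.npz"); go([.447,.379,.0315],down(float(z["th"]),-1));st=S();print(st["force"])
s=cam("scene","s2");t=cam("top","t2")
R=Rn.from_rotvec(st["orientation"]);tp=st["tool_pos"]
for n,l in dict(tipc=(0,8,0),fA=(-7.5,8,46),fB=(-7.5,8,-46),fAf=(7.5,8,46),fBf=(7.5,8,-46)).items():
    P=tp+R.apply(np.array(l)/1e3); print(n,proj(s,P),proj(t,P))
crop(s,165,200,285,300,"s2c",6)
E
```

```text
t: 3.42
tool_pos: [0.4212, 0.3792, 0.042]
orientation: [-0.026, 2.209, -2.208]
force: [0.3, 0.5, 0.0]
opening: 0.0929
pos [0.4212 0.3792 0.042 ] shift mm in tool axes (orientation kept): [-25.8  10.5   0.9]
turn (tool) [ 0.0006 -0.0008 -0.001 ]
[0.26843661 0.50592018 0.0284562 ]
tipc [[222.69543702 265.72286072]] [[218.14078026 237.64151203]]
fA [[237.02741272 259.35908957]] [[232.06490505 234.86279821]]
fB [[205.80546878 269.56635896]] [[204.22114829 235.82083975]]
fAf [[239.10272317 261.97975989]] [[232.12283647 239.46516412]]
fBf [[207.62799807 272.40869565]] [[204.24942755 240.41207695]]
```

View pics/s2c.png

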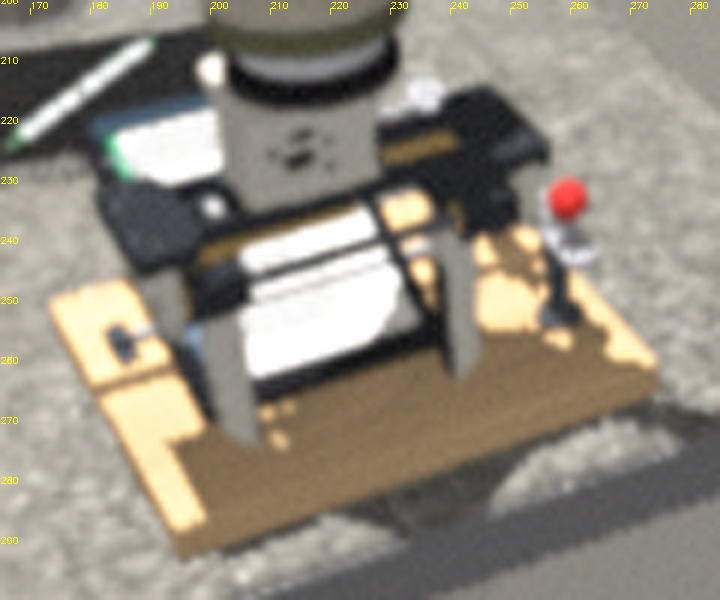

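```bash
python3 -m inch '[[[0,11,0,0,0,0],[-8,0,0,0,0,0],[-8,0,0,0,0,0],[-6,0,0,0,0,0],[0,0,0,0,0,0]]]'; python3 - <<'E'
from h import *
print(S()["force"],S()["tool_pos"])
E
```

```text
t: 4.15
tool_pos: [0.443, 0.3802, 0.03]
orientation: [-0.028, 2.209, -2.208]
force: [-0.3, 0.4, -0.8]
opening: 0.093
[-0.26644515  0.42878558 -0.77042138] [0.44301355 0.38017663 0.02996981]
```

```bash
python3 -m inch '[[[-4,0,0,0,0,0],[-4,0,0,0,0,0],[-4,0,0,0,0,0]]]';python3 -m inch '[[[-5,0,0,0,0,0],[-5,0,0,0,0,0],[-5,0,0,0,0,0]]]'; python3 - <<'E'
from h import *
print(S()["force"],S()["wrist_torque"],S()["tool_pos"])
s=cam("scene","s3");t=cam("top","t3")
crop(s,165,200,285,300,"s3c",6);crop(t,180,155,280,255,"t3c")
E
```

```text
t: 4.53
tool_pos: [0.4542, 0.3804, 0.0297]
orientation: [-0.029, 2.208, -2.209]
force: [-2.4, -0.2, 0.7]
opening: 0.0928
t: 4.9
tool_pos: [0.4696, 0.3808, 0.0297]
orientation: [-0.029, 2.208, -2.209]
force: [-2.6, 0.4, -1.3]
opening: 0.0931
[-2.61209413  0.38893675 -1.32181355] [-0.00605287  0.48629487  0.00096083] [0.4695943  0.3807607  0.02968382]
```

View pics/s3c.png

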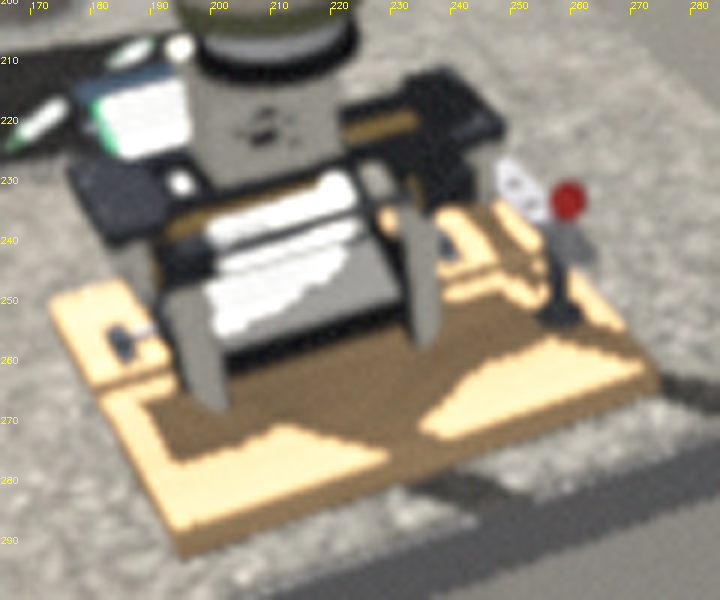

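View pics/t3c.png

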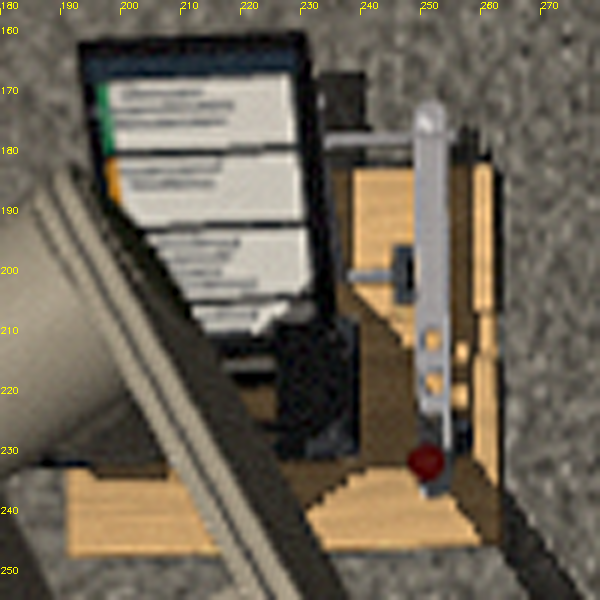

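```bash
python3 -m inch '[[[-5,0,0,0,0,0],[-5,0,0,0,0,0],[-4,0,0,0,0,0]]]'; for i in 1 2; do python3 -m inch '[[[-3,0,0,0,0,0],[-2,0,0,0,0,0]]]'; done
```

```text
t: 5.38
tool_pos: [0.4839, 0.3813, 0.0299]
orientation: [-0.028, 2.208, -2.208]
force: [-0.1, 0.2, -1.3]
opening: 0.0933
t: 5.62
tool_pos: [0.4892, 0.3815, 0.0303]
orientation: [-0.027, 2.208, -2.207]
force: [0.5, -0.1, -0.1]
opening: 0.093
t: 5.88
tool_pos: [0.493, 0.3815, 0.0299]
orientation: [-0.03, 2.209, -2.209]
force: [-5.7, 0.1, 2.6]
opening: 0.093
```

```bash
python3 -m inch '[[[15,0,0,0,0,0],[20,-10,0,0,0,0],[0,-40,0,0,0,0],[0,-60,0,0,0,0]]]';python3 -m inch '[[[30,-50,0,0,0,0],[40,-20,40,0,0,0],[0,0,50,0,0,0],[0,0,0,0,0,0]]]'; python3 - <<'E'
from h import *
import pickle
print(S()["force"],S()["tool_pos"])
s=cam("scene","s4");t=cam("top","t4");pickle.dump((s,t),open("c4.pkl","wb"))
crop(s,155,185,285,295,"s4c",6);crop(t,180,140,280,255,"t4c",5)
E
```

```text
t: 6.38
tool_pos: [0.4556, 0.3795, 0.1384]
orientation: [-0.034, 2.207, -2.213]
force: [0.9, 0.2, -0.5]
opening: 0.093
t: 6.88
tool_pos: [0.39, 0.2868, 0.2101]
orientation: [-0.025, 2.209, -2.209]
force: [-0.9, 0.9, -0.6]
opening: 0.0927
[-0.91278427  0.91540941 -0.55674489] [0.38997251 0.28681604 0.21011651]
```

View pics/s4c.png

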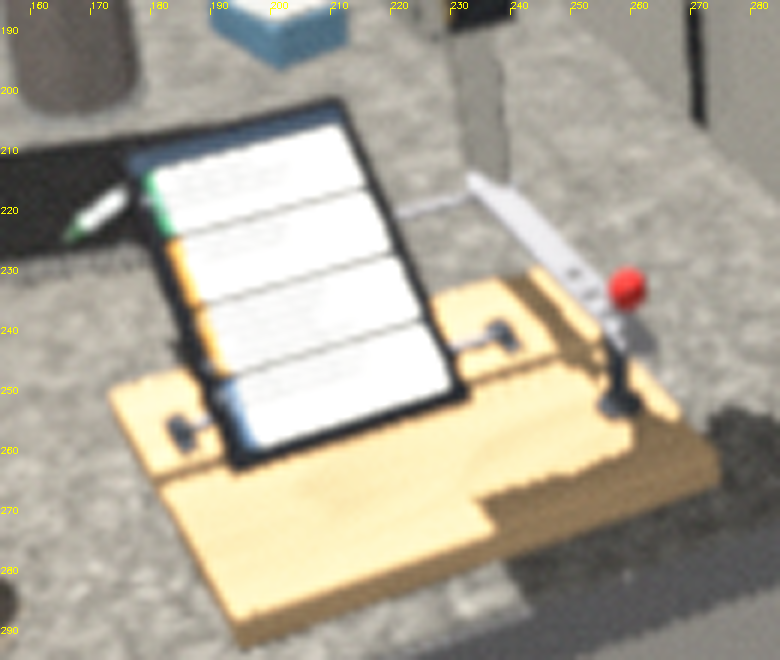

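View pics/t4c.png

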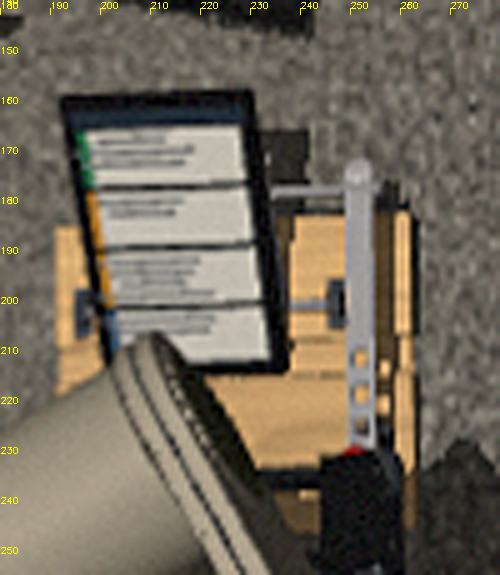

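```bash
python3 - <<'E'
from h import *
import pickle
np.set_printoptions(precision=4,suppress=True)
s,t=pickle.load(open("c4.pkl","rb"))
Sc=lambda X,Y:(155+X/6-.42,185+Y/6-.42); T=lambda X,Y:(180+X/5-.4,140+Y/5-.4)
z=np.load("stand.npz");th=float(z["th"]);o=z["o"];R=np.array([[np.cos(th),-np.sin(th)],[np.sin(th),np.cos(th)]])
loc=lambda p:np.r_[R.T@(p[:2]-o),p[2]]
for n,uv,h in [("FLboard",Sc(240,625),.02),("FRboard",Sc(718,455),.02),("BL",Sc(109,393),.02),("grooveL",Sc(158,484),.02),("tabFL",Sc(235,470),.019),("tabFR",Sc(467,393),.019)]: print("S",n,loc(onz(s,uv,h)))
for n,uv,h in [("tabFR",T(286,374),.019),("groovefrontR",T(330,374),.02),("boardR at groove",T(413,374),.02),("BR",T(412,212),.02),("tTL",T(62,95),.11),("tTR",T(251,91),.11),("bracketL inner",T(90,300),.03),("brR",T(329,302),.03)]: print("T",n,loc(onz(t,uv,h)))
for k,a,b in [("TL",T(62,95),Sc(128,158)),("TR",T(251,91),Sc(340,97)),("FR",T(286,374),Sc(467,393))]:
    p,e=tri(t,a,s,b);print(k,loc(p),e)
# front-edge yaw
E
```

```text
S FLboard [-0.1264  0.1036  0.02  ]
S FRboard [-0.1236 -0.1331  0.02  ]
S BL [0.0865 0.1042 0.02  ]
S grooveL [-0.004   0.1048  0.02  ]
S tabFL [-0.0107  0.0698  0.019 ]
S tabFR [-0.0073 -0.0507  0.019 ]
T tabFR [-0.0124 -0.0496  0.019 ]
T groovefrontR [-0.0136 -0.0791  0.02  ]
T boardR at groove [-0.0157 -0.1343  0.02  ]
T BR [ 0.0925 -0.1357  0.02  ]
T tTL [0.1619 0.0729 0.11  ]
T tTR [ 0.1593 -0.0486  0.11  ]
T bracketL inner [0.0405 0.0784 0.03  ]
T brR [ 0.033  -0.0811  0.03  ]
TL [0.159  0.0667 0.1129] 0.0108542674105307
TR [ 0.157  -0.0516  0.1173] 0.002932868941656156
FR [-0.0124 -0.0496  0.0222] 0.0014417106239490373
```

```bash
python3 - <<'E'
from h import *
import pickle
np.set_printoptions(precision=4,suppress=True)
s,t=pickle.load(open("c0.pkl","rb"))
print("bottle base right", onz(t,(168,217),0.03),onz(t,(152,190),0.03), "mug handle",onz(t,(178,140),.04),onz(t,(175,155),.05),"tamper",onz(t,(322,231),.05))
print("bottle scene base",onz(s,(138,292),0),onz(s,(152,286),0),"bottle2",onz(s,(118,283),0))
o=np.array([.5127,.3717]);th=.0256;np.savez("stand.npz",o=o,th=th)
R=np.array([[np.cos(th),-np.sin(th)],[np.sin(th),np.cos(th)]])
w=R@[.098,.105]+o;print(w)
for x,y,h in [(.098,.105,.20)]: go(np.r_[w,h],down(th,-1)*Rn.from_rotvec([0,-np.pi/2,0]))
E
```

```text
bottle base right [0.491  0.5494 0.03  ] [0.5821 0.6068 0.03  ] mug handle [0.7488 0.52   0.04  ] [0.6954 0.5251 0.05  ] tamper [0.4384 0.0391 0.05  ]
bottle scene base [0.4682 0.6025 0.    ] [0.4754 0.5649 0.    ] bottle2 [0.5358 0.6443 0.    ]
[0.608  0.4792]
pos [0.3903 0.2888 0.2099] shift mm in tool axes (orientation kept): [-222.3   10.2 -184.8]
turn (tool) [ 0.0001 -1.5715 -0.0011]
```

```bash
python3 -m inch '[[[-40,-5,-36,0,0,0],[-46,-5,-37,0,0,0],[-46,0,-37,0,0,0],[-46,0,-37,0,0,0],[-44,0,-37,0,0,0],[0,0,0,0,-0.1746,0],[0,0,0,0,-0.1746,0],[0,0,0,0,-0.1746,0]]]' 60; python3 -m inch '[[[0,0,0,0,-0.1746,0],[0,0,0,0,-0.1746,0],[0,0,0,0,-0.1746,0],[0,0,0,0,-0.1746,0],[0,0,0,0,-0.1746,0],[0,0,0,0,-0.1746,0],[0,0,0,0,0,0]]]'; python3 - <<'E'
from h import *
z=np.load("stand.npz");go([.608,.4792,.061],down(.0256,-1)*Rn.from_rotvec([0,-np.pi/2,0]));print(S()["q"])
E
```

```text
t: 7.98
tool_pos: [0.6072, 0.4801, 0.2176]
orientation: [-0.547, 1.907, -1.908]
force: [-0.5, 0.6, 0.4]
opening: 0.06
t: 8.85
tool_pos: [0.6071, 0.4797, 0.2185]
orientation: [-1.223, 1.19, -1.19]
force: [-0.4, 0.7, -0.8]
opening: 0.06
pos [0.6071 0.4797 0.2185] shift mm in tool axes (orientation kept): [  0.4 157.5   1. ]
turn (tool) [0.0012 0.0008 0.0005]
[6.02323422e-01 6.26718783e-01 8.85565103e-01 2.78112775e-04
 1.63057002e+00 5.75957354e-01]
```

Rotated as planned. Next I'll descend beside the tablet's left edge and look.

```bash
python3 -m inch '[[[0,50,0,0,0,0],[0,50,0,0,0,0],[0,40,0,0,0,0],[0,17,0,0,0,0],[0,0,0,0,0,0]]]'; python3 - <<'E'
from h import *
import pickle
st=S();print(st["force"],st["tool_pos"])
s=cam("scene","s5")
R=Rn.from_rotvec(st["orientation"]);tp=st["tool_pos"]
for n,l in dict(f1=(7.5,8,-30),f1o=(7.5,8,-47),f2=(7.5,8,30),f2i=(-7.5,8,30)).items():
    P=tp+R.apply(np.array(l)/1e3); print(n,proj(s,P))
crop(s,145,170,285,290,"s5c",5)
E
```

```text
t: 9.48
tool_pos: [0.607, 0.4784, 0.0613]
orientation: [-1.223, 1.192, -1.191]
force: [1.0, -0.2, 0.4]
opening: 0.0597
[ 0.98500767 -0.22038038  0.35918183] [0.6069666  0.47838492 0.06132559]
f1 [[174.98368017 242.5367917 ]]
f1o [[176.52876124 245.19918162]]
f2 [[169.80735652 233.60217007]]
f2i [[164.87598733 234.93758541]]
```

View pics/s5c.png

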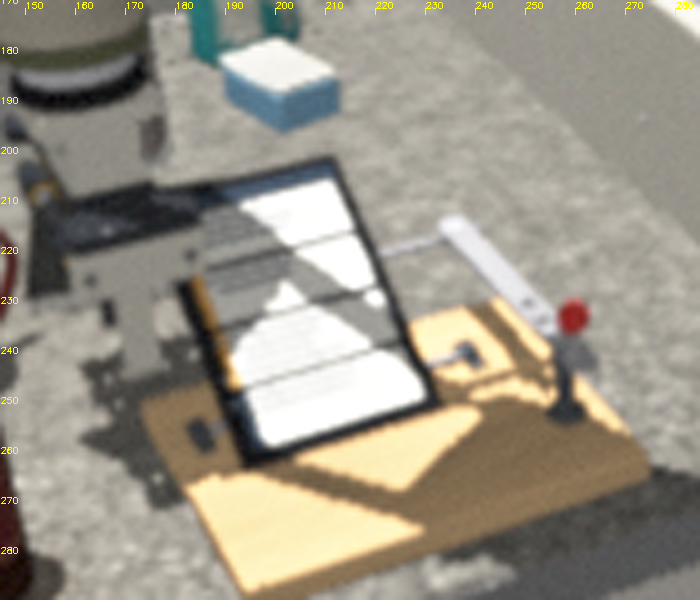

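```bash
python3 -m inch '[[[8,0,0,0,0,0],[8,0,0,0,0,0],[4,0,0,0,0,0],[2,0,0,0,0,0]]]'; python3 -m inch '[[[2,0,0,0,0,0],[2,0,0,0,0,0]]]'; python3 -m inch '[[[2,0,0,0,0,0],[2,0,0,0,0,0]]]'; python3 -c "
from h import *
z=np.load('stand.npz');th=float(z['th']);d=S()['tool_pos'][:2]-z['o'];print(S()['force'],S()['wrist_torque'],-np.sin(th)*d[0]+np.cos(th)*d[1])"
```

```text
t: 10.02
tool_pos: [0.6088, 0.4561, 0.0634]
orientation: [-1.221, 1.19, -1.19]
force: [0.5, 2.0, 1.0]
opening: 0.06
t: 10.28
tool_pos: [0.6087, 0.4531, 0.0634]
orientation: [-1.22, 1.189, -1.189]
force: [0.3, 3.3, 1.7]
opening: 0.0601
t: 10.52
tool_pos: [0.6086, 0.4486, 0.0629]
orientation: [-1.222, 1.19, -1.189]
force: [0.6, 1.7, 1.5]
opening: 0.06
[0.61035467 1.74579987 1.52962766] [ 0.45155442 -0.04986003 -0.11695021] 0.07438116656778376
```

```bash
python3 -m inch '[[[2,0,0,0,0,0],[2,0,0,0,0,0],[0,0,0,0,0,0]]]'; python3 -c "
from h import *
z=np.load('stand.npz');th=float(z['th']);d=S()['tool_pos'][:2]-z['o'];print(S()['force'],S()['wrist_torque'],-np.sin(th)*d[0]+np.cos(th)*d[1])"; python3 -m inch '[[[-15,0,0,0,0,0],[-15,-20,0,0,0,0],[0,-60,0,0,0,0],[0,-60,0,0,0,0],[0,-10,0,0,0,0]]]'; python3 - <<'E'
from h import *
import pickle
s=cam("scene","s6");t=cam("top","t6");pickle.dump((s,t),open("c6.pkl","wb"))
crop(s,155,185,285,295,"s6c",6);crop(t,180,140,280,255,"t6c",5)
E
```

```text
t: 10.9
tool_pos: [0.6087, 0.4441, 0.0627]
orientation: [-1.222, 1.19, -1.19]
force: [-0.2, 1.5, 0.4]
opening: 0.06
[-0.24514213  1.46094197  0.38333977] [ 0.20420925 -0.07794747 -0.05531503] 0.0699035745361746
t: 11.52
tool_pos: [0.6101, 0.4768, 0.2207]
orientation: [-1.211, 1.186, -1.19]
force: [0.5, 0.4, 0.4]
opening: 0.0597
```

View pics/s6c.png

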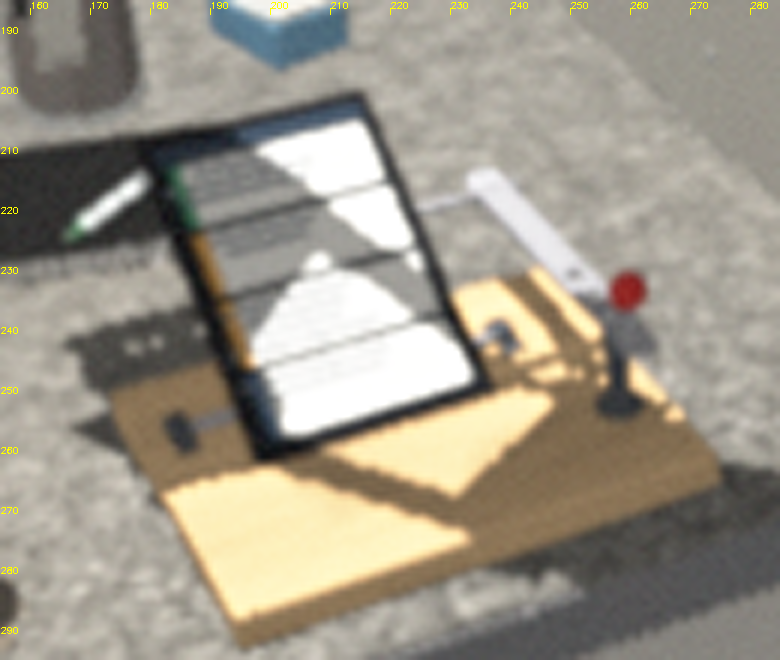

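View pics/t6c.png

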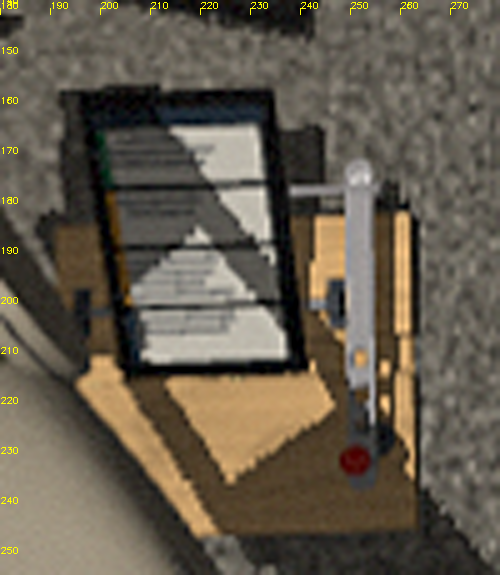

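```bash
python3 - <<'E'
from h import *
import pickle
np.set_printoptions(precision=4,suppress=True)
s,t=pickle.load(open("c6.pkl","rb"))
Sc=lambda X,Y:(155+X/6-.42,185+Y/6-.42); T=lambda X,Y:(180+X/5-.4,140+Y/5-.4)
z=np.load("stand.npz");th=float(z["th"]);o=z["o"];R=np.array([[np.cos(th),-np.sin(th)],[np.sin(th),np.cos(th)]])
loc=lambda p:np.r_[R.T@(p[:2]-o),p[2]]
for n,uv,h in [("tabFL",Sc(262,460),.019),("tabFR",Sc(490,387),.019)]: print("S",n,loc(onz(s,uv,h)))
for n,uv,h in [("tabFR",T(305,371),.019),("tabFL",T(127,376),.019),("tTL",T(84,97),.128),("tTR",T(273,91),.128)]: print("T",n,loc(onz(t,uv,h)))
for k,a,b in [("TL",T(84,97),Sc(150,147)),("TR",T(273,91),Sc(363,93)),("FR",T(305,371),Sc(490,387)),("FL",T(127,376),Sc(262,460))]:
    p,e=tri(t,a,s,b);print(k,loc(p),e)
# also the separators lines/left & right long edges in top via rows of dark->bg
E
```

```text
S tabFL [-0.0129  0.0562  0.019 ]
S tabFR [-0.0118 -0.0626  0.019 ]
T tabFR [-0.0144 -0.0622  0.019 ]
T tabFL [-0.0133  0.057   0.019 ]
T tTL [0.1526 0.0535 0.128 ]
T tTR [ 0.1513 -0.0664  0.128 ]
TL [0.1538 0.0535 0.1161] 0.007140650896111939
TR [ 0.1534 -0.0648  0.1162] 0.001982836847175666
FR [-0.0143 -0.0621  0.0205] 0.0008635021787910209
FL [-0.0135  0.0566  0.0195] 0.0005810055117232163
```

```bash
python3 -m inch '[[[0,0,0,0,0.1745,0],[0,0,0,0,0.1745,0],[0,0,0,0,0.1745,0],[0,0,0,0,0.1745,0],[0,0,0,0,0.1745,0],[0,0,0,0,0.1745,0],[0,0,0,0,0.1745,0],[0,0,0,0,0.1745,0]]]' 50; python3 -m inch '[[[0,0,0,0,0.1745,0],[0,0,0,0,0,0]]]'; python3 -c "
from h import *
go([.4340,.2600,.16],down(.0256,-1))"
```

```text
t: 12.62
tool_pos: [0.6067, 0.4739, 0.2087]
orientation: [-0.213, 2.118, -2.124]
force: [-0.3, -0.4, 0.2]
opening: 0.0496
t: 12.88
tool_pos: [0.6069, 0.474, 0.2093]
orientation: [-0.035, 2.206, -2.212]
force: [0.4, -1.6, 0.1]
opening: 0.0501
pos [0.6069 0.474  0.2093] shift mm in tool axes (orientation kept): [178.6  50.6 209. ]
turn (tool) [-0.0027  0.0022  0.004 ]
```

```bash
python3 -m inch '[[[36,0,42,0,0,0],[36,0,42,0,0,0],[36,0,42,0,0,0],[36,10,42,0,0,0],[34.6,40,41,0,0,0],[0,0,0,0,0,0]]]'; python3 - <<'E'
from h import *
st=S();go([.4340,.2600,.086],down(.0256,-1))
s=cam("scene","s7");t=cam("top","t7")
crop(s,205,175,305,275,"s7c",6)
R=Rn.from_rotvec(st["orientation"]);tp=st["tool_pos"]
for n,l in dict(fA=(7.5,8,25),fB=(7.5,8,-25)).items():
    P=tp+R.apply(np.array(l)/1e3); print(n,proj(s,P))
print(proj(s,[.434,.26,.097]))
E
```

```text
t: 13.62
tool_pos: [0.4289, 0.2586, 0.1564]
orientation: [-0.051, 2.206, -2.222]
force: [-0.5, -0.3, -0.1]
opening: 0.05
pos [0.4289 0.2586 0.1564] shift mm in tool axes (orientation kept): [-6.2 70.3 -1.8]
turn (tool) [-0.0073  0.0044  0.0158]
fA [[268.18896889 216.96341598]]
fB [[252.05070733 221.69773953]]
[[258.76990325 233.1469823 ]]
```

View pics/s7c.png

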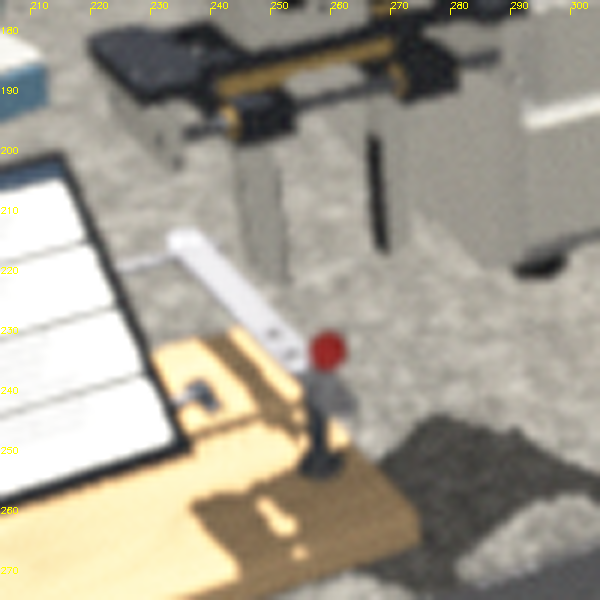

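```bash
python3 -m inch '[[[-5,30,-3,0,0,0],[0,25,0,0,0,0]]]'; python3 -m inch '[[[0,10,0,0,0,0],[0,0,0,0,0,0]]]'; python3 - <<'E'
from h import *
st=S();go([.4340,.2612,.086],down(.0256,-1)); print(st["force"])
s=cam("scene","s8");t=cam("top","t8")
crop(s,205,175,305,275,"s8c",6)
E
```

```text
t: 13.98
tool_pos: [0.4451, 0.2686, 0.1121]
orientation: [-0.028, 2.207, -2.202]
force: [0.7, -0.1, 0.3]
opening: 0.0501
t: 14.22
tool_pos: [0.443, 0.2674, 0.101]
orientation: [-0.03, 2.207, -2.207]
force: [0.3, 0.2, 0.3]
opening: 0.05
pos [0.443  0.2674 0.101 ] shift mm in tool axes (orientation kept): [ 9.1 15.   5.9]
turn (tool) [ 0.0002  0.0024 -0.0005]
[0.34969313 0.16699592 0.31840883]
```

View pics/s8c.png

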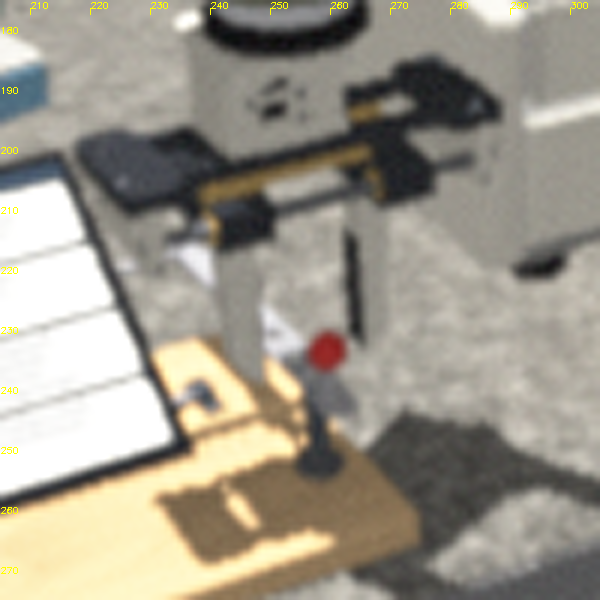

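```bash
python3 -m inch '[[[9,0,6,0,0,0],[0,8,0,0,0,0],[0,7,0,0,0,0],[0,0,0,0,0,0]]]'; python3 - <<'E'
from h import *
st=S();go([.4340,.2612,.086],down(.0256,-1)); print(st["force"])
s=cam("scene","s9");t=cam("top","t9")
crop(s,205,175,305,275,"s9c",6);crop(t,215,180,295,270,"t9c",6)
R=Rn.from_rotvec(st["orientation"]);tp=st["tool_pos"]
for n,l in dict(fA=(7.5,8,25),fB=(7.5,8,-25)).items():
    P=tp+R.apply(np.array(l)/1e3); print(n,proj(s,P))
E
```

```text
t: 14.82
tool_pos: [0.4326, 0.2601, 0.0845]
orientation: [-0.031, 2.208, -2.209]
force: [0.1, 0.0, 0.2]
opening: 0.0502
pos [0.4326 0.2601 0.0845] shift mm in tool axes (orientation kept): [-1.4 -1.5 -1.1]
turn (tool) [-0.0006  0.001   0.0015]
[0.07585308 0.01798818 0.18492801]
fA [[268.18956322 238.12718183]]
fB [[252.53901448 243.05432212]]
```

View pics/s9c.png

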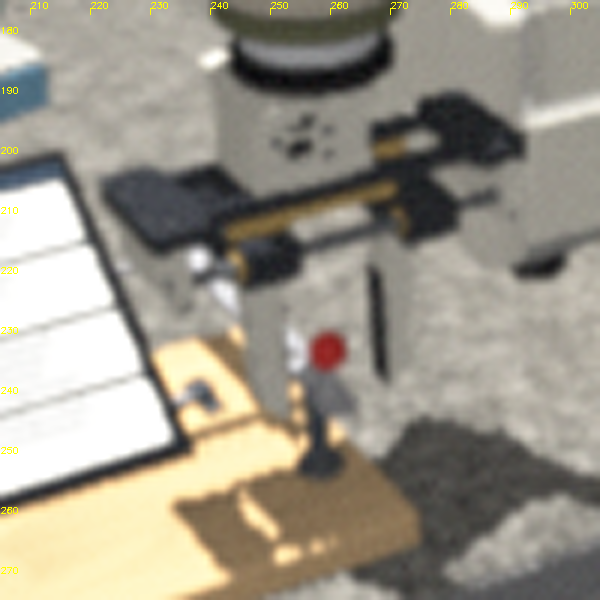

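```bash
python3 -m inch '[[[-3,-1,-1.5,0,0,0],[0,0,0,0,0,0],[0,0,0,0,0,0],[0,0,0,0,0,0]]]' 10 30; python3 -m inch '[[[0,0,0,0,0,0],[0,0,0,0,0,0]]]' - 45; python3 - <<'E'
from h import *
st=S();print(st["force"],st["tool_pos"],st["opening"])
s=cam("scene","s10");crop(s,205,175,305,275,"s10c",6)
E
```

```text
t: 15.42
tool_pos: [0.4364, 0.2607, 0.0865]
orientation: [-0.03, 2.205, -2.211]
force: [0.4, -7.3, 2.3]
opening: 0.0181
t: 15.68
tool_pos: [0.4364, 0.2607, 0.0865]
orientation: [-0.029, 2.206, -2.211]
force: [0.3, -7.7, 3.3]
opening: 0.0179
[ 0.2662693  -7.67811505  3.3061173 ] [0.43636695 0.26065768 0.08650919] 0.017871442524923994
```

View pics/s10c.png

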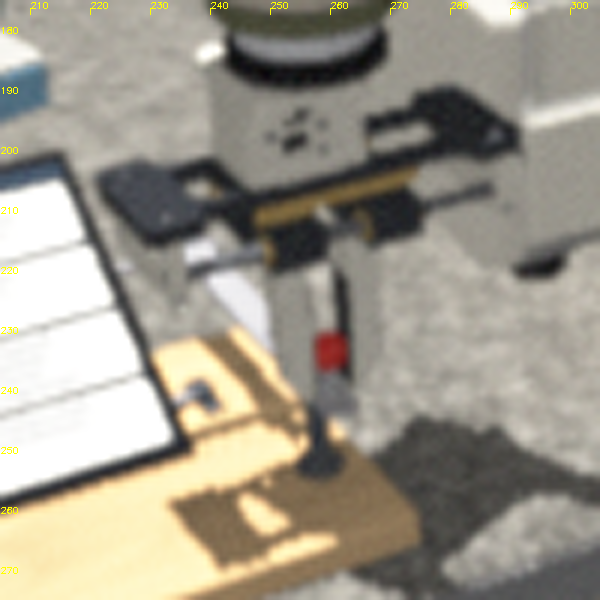

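```bash
python3 -m inch '[[[0,0,1,0,0,0],[3.5,0,1,0,0,0],[0,0,0,0,0,0]]]' 32 30; python3 -m inch '[[[0,0,0,0,0,0],[0,0,0,0,0,0],[0,0,0,0,0,0]]]' 10 30; python3 - <<'E'
from h import *
st=S();print(st["force"],st["tool_pos"],st["opening"])
E
```

```text
t: 16.1
tool_pos: [0.4324, 0.26, 0.0864]
orientation: [-0.03, 2.208, -2.208]
force: [-0.8, 0.9, 0.4]
opening: 0.0314
t: 16.48
tool_pos: [0.4328, 0.2601, 0.0865]
orientation: [-0.03, 2.208, -2.208]
force: [0.0, 1.3, 0.6]
opening: 0.018
[0.02520275 1.33102691 0.55355738] [0.43283075 0.2600739  0.08653553] 0.018006841044845494
```

```bash
python3 - <<'E'
from h import *
from scipy.optimize import brentq
np.set_printoptions(precision=1,suppress=True)
H=np.array([30,24.])
def knob(th,h,px=-60,k=2):
    th=np.radians(th);P=H+82*np.array([np.cos(th),np.sin(th)])
    v=np.array([px,h+k])-P  # strip mid at pin x (approx)
    L=np.hypot(*v);d=v/L;n=np.array([d[1],-d[0]]); 
    if n[1]<0:n=-n
    return P+177*d+(28-k)*n,L
k0,_=knob(35,70);print("k0",k0)
for th,h in [(35,70),(35,80),(35,87),(40,87),(45,87),(50,87),(55,87),(60,87),(65,87),(70,87),(75,87)]:
    k,L=knob(th,h);print(th,h,"d",k-k0,"L at pin",round(L,1))
for h in (88,86,84,82,80,76,73,70):
    for px in (-61,-59):
        th=brentq(lambda a:knob(a,h,px)[1]-110,60,81.9);k,L=knob(th,h,px);print("over",px,h,"theta %.1f"%th,"d",k-k0)
E
```

```text
k0 [-79.7  98.1]
35 70 d [0. 0.] L at pin 157.2
35 80 d [ 2.1 11.2] L at pin 157.6
35 87 d [ 3.9 18.8] L at pin 158.2
40 87 d [-1.9 18.7] L at pin 153.3
45 87 d [-7.9 18.2] L at pin 148.1
50 87 d [-14.2  17.4] L at pin 142.7
55 87 d [-20.7  16.2] L at pin 137.1
60 87 d [-27.3  14.7] L at pin 131.1
65 87 d [-34.1  12.9] L at pin 125.0
70 87 d [-41.   10.8] L at pin 118.7
75 87 d [-48.    8.4] L at pin 112.1
over -61 88 theta 77.2 d [-51.1   9.2]
over -59 88 theta 75.8 d [-49.    9.5]
over -61 86 theta 77.4 d [-51.4   5.8]
over -59 86 theta 76.0 d [-49.3   6.1]
over -61 84 theta 77.7 d [-51.7   2.5]
over -59 84 theta 76.2 d [-49.6   2.8]
over -61 82 theta 77.9 d [-52.   -0.9]
over -59 82 theta 76.4 d [-49.9  -0.6]
over -61 80 theta 78.2 d [-52.2  -4.2]
over -59 80 theta 76.7 d [-50.2  -3.9]
over -61 76 theta 78.9 d [-52.6 -11. ]
over -59 76 theta 77.4 d [-50.6 -10.7]
over -61 73 theta 79.5 d [-52.9 -16.1]
over -59 73 theta 78.0 d [-50.8 -15.8]
over -61 70 theta 80.2 d [-53.  -21.3]
over -59 70 theta 78.7 d [-51. -21.]
```

```bash
python3 -m inch '[[[0,-7,0,0,0,0],[0,-7,0,0,0,0],[0,-6,0,0,0,0],[0,0,0,0,0,0]]]' - 45; python3 - <<'E'
from h import *
st=S();print(st["force"],st["tool_pos"],st["opening"])
s=cam("scene","s11");crop(s,205,175,305,275,"s11c",6)
E
```

```text
t: 16.98
tool_pos: [0.4345, 0.2601, 0.1079]
orientation: [-0.025, 2.207, -2.206]
force: [6.5, 0.2, -2.5]
opening: 0.0181
[ 6.51067667  0.16843288 -2.48106438] [0.43453507 0.26010604 0.10787692] 0.018089860940283115
```

View pics/s11c.png

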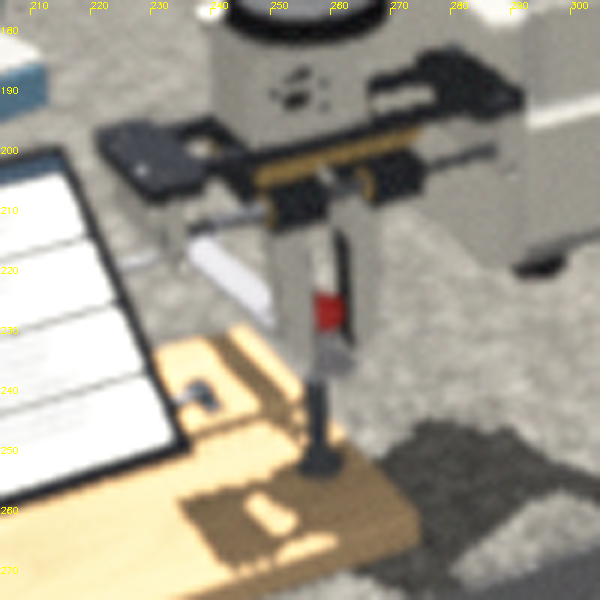

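```bash
python3 -m inch '[[[7,0.5,0,0,0,0],[7,1,0,0,0,0],[7,1,0,0,0,0],[6,1,0,0,0,0],[0,0,0,0,0,0]]]'; python3 - <<'E'
from h import *
st=S();print(st["force"],st["tool_pos"],st["opening"])
s=cam("scene","s12");crop(s,155,175,285,295,"s12c",5)
E
```

```text
t: 17.65
tool_pos: [0.4067, 0.2594, 0.1038]
orientation: [-0.027, 2.208, -2.206]
force: [4.2, 1.0, 0.1]
opening: 0.0178
[4.22346971 1.04799597 0.07166229] [0.4066948  0.25943054 0.1038269 ] 0.017762027293474723
```

View pics/s12c.png

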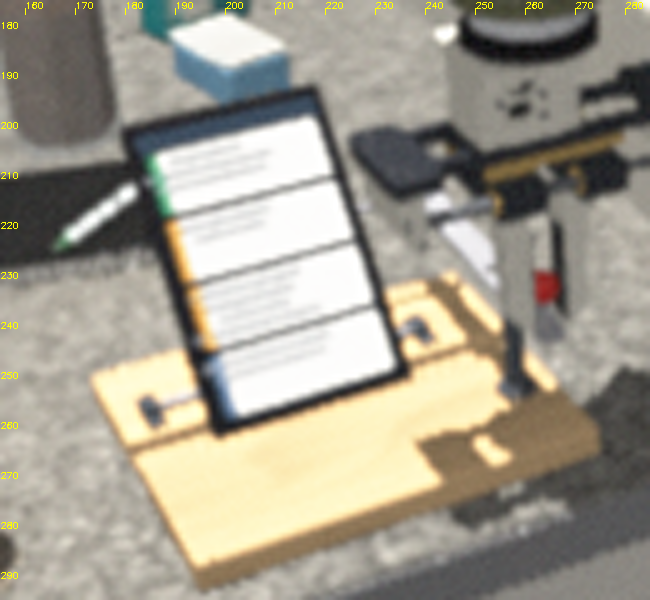

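```bash
python3 -m inch '[[[7,1.3,0,0,0,0],[6,1.7,0,0,0,0],[6,1.7,0,0,0,0],[5,1.8,0,0,0,0],[0,0,0,0,0,0]]]'; python3 - <<'E'
from h import *
st=S();print(st["force"],st["tool_pos"],st["opening"])
s=cam("scene","s13");t=cam("top","t13");crop(s,185,175,285,275,"s13c",6);crop(t,190,165,290,265,"t13c",6)
E
```

```text
t: 18.32
tool_pos: [0.3811, 0.2586, 0.0962]
orientation: [-0.031, 2.208, -2.208]
force: [2.0, 2.6, 0.2]
opening: 0.018
[2.04590779 2.56714694 0.23630983] [0.38111137 0.25861289 0.09619548] 0.017978959847957686
```

View pics/s13c.png

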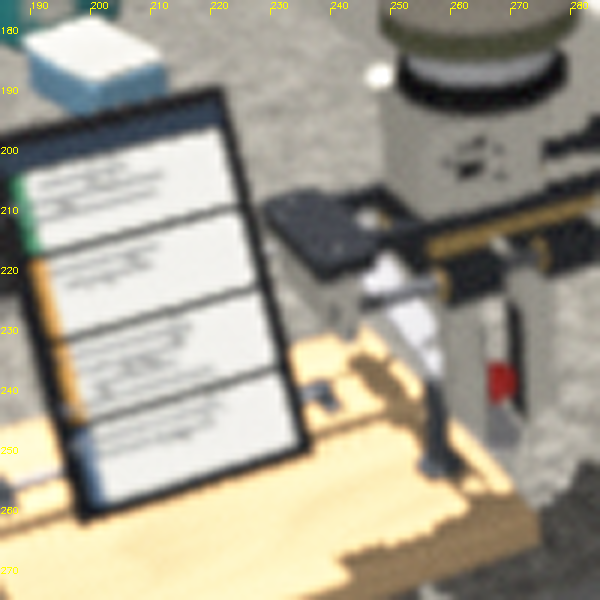

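View pics/t13c.png

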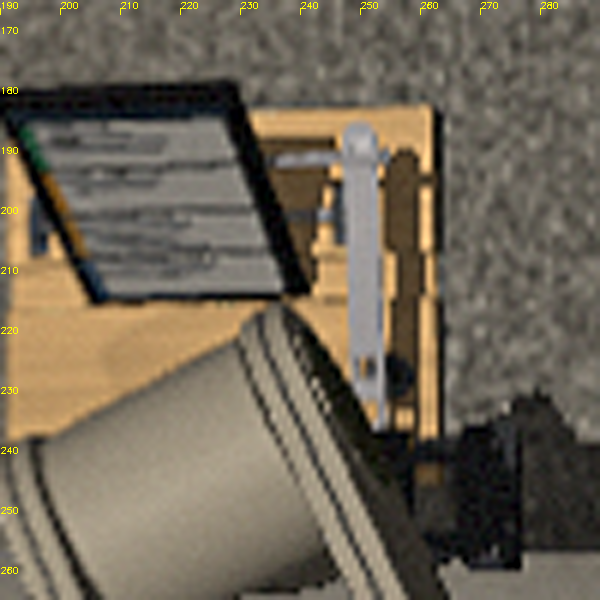

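```bash
python3 -m inch '[[[-0.7,5,-1,0,0,0],[0,4,0,0,0,0],[0,0,0,0,0,0]]]'; python3 -m inch '[[[0,3,0,0,0,0],[0,0,0,0,0,0]]]';python3 -m inch '[[[0,3,0,0,0,0],[0,0,0,0,0,0]]]'
```

```text
t: 18.8
tool_pos: [0.3811, 0.259, 0.0863]
orientation: [-0.033, 2.208, -2.211]
force: [-2.2, -3.6, 0.2]
opening: 0.0178
t: 19.05
tool_pos: [0.3809, 0.259, 0.0834]
orientation: [-0.034, 2.208, -2.211]
force: [-4.2, -4.2, -1.2]
opening: 0.0178
t: 19.3
tool_pos: [0.3809, 0.259, 0.0804]
orientation: [-0.033, 2.208, -2.211]
force: [-5.0, -2.0, -1.2]
opening: 0.0177
```

```bash
python3 -m inch '[[[1.5,2,0.3,0,0,0],[0,0,0,0,0,0]]]'; python3 -m inch '[[[0,4,0,0,0,0],[0,0,0,0,0,0]]]'; python3 - <<'E'
from h import *
s=cam("scene","s14");t=cam("top","t14");crop(s,185,175,285,275,"s14c",6);crop(t,190,165,290,265,"t14c",6)
E
```

```text
t: 19.55
tool_pos: [0.3807, 0.2591, 0.0794]
orientation: [-0.03, 2.208, -2.209]
force: [-3.0, -3.5, 1.8]
opening: 0.0178
t: 19.8
tool_pos: [0.381, 0.259, 0.0755]
orientation: [-0.03, 2.208, -2.208]
force: [-0.8, -4.6, -0.4]
opening: 0.0181
```

View pics/s14c.png

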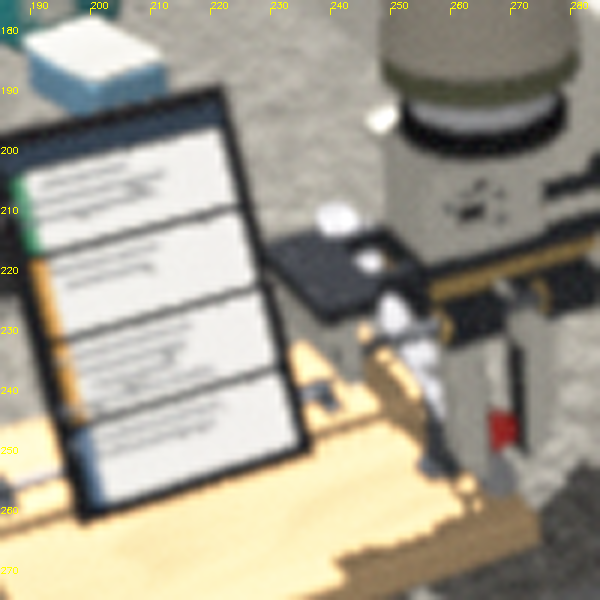

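View pics/t14c.png

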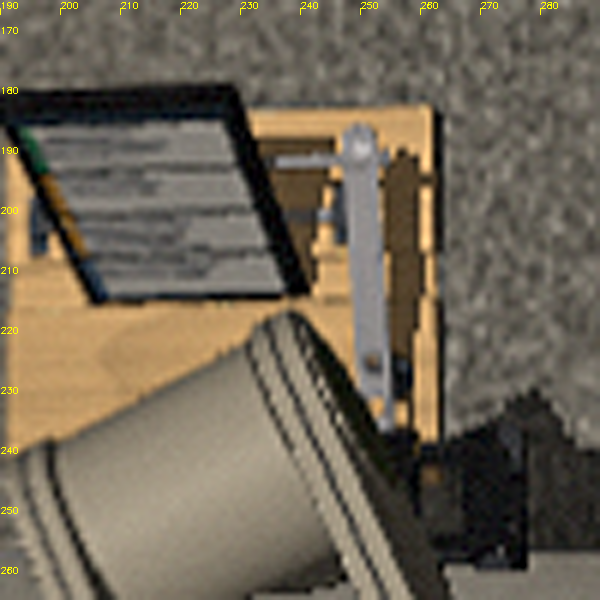

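```bash
python3 -m inch '[[[0.3,3,0.5,0,0,0],[0,0,0,0,0,0]]]'; python3 -m inch '[[[0.3,3,0,0,0,0],[0,0,0,0,0,0]]]'; python3 -m inch '[[[0,2,0,0,0,0],[0,0,0,0,0,0]]]'
```

```text
t: 20.15
tool_pos: [0.3811, 0.259, 0.0727]
orientation: [-0.029, 2.208, -2.207]
force: [0.7, -1.7, 0.4]
opening: 0.0177
t: 20.4
tool_pos: [0.381, 0.259, 0.0696]
orientation: [-0.028, 2.208, -2.207]
force: [1.1, -1.2, -0.5]
opening: 0.018
t: 20.65
tool_pos: [0.381, 0.259, 0.0678]
orientation: [-0.028, 2.208, -2.207]
force: [3.5, -2.8, 1.4]
opening: 0.0179
```

```bash
python3 -m inch '[[[0,2,0,0,0,0],[0,0,0,0,0,0]]]'; python3 -m inch '[[[0,1.5,0,0,0,0],[0,0,0,0,0,0]]]'
```

```text
t: 20.9
tool_pos: [0.3812, 0.2591, 0.0668]
orientation: [-0.028, 2.208, -2.207]
force: [-1.2, -4.2, 11.5]
opening: 0.0181
t: 21.15
tool_pos: [0.3813, 0.2591, 0.0662]
orientation: [-0.028, 2.208, -2.207]
force: [-5.8, -6.6, 22.1]
opening: 0.0176
```

```bash
python3 -m inch '[[[0,-1.5,0,0,0,0],[0,0,0,0,0,0]]]'; python3 -m inch '[[[0,0,0,0,0,0],[0,0,0,0,0,0],[0,0,0,0,0,0]]]' 40; python3 - <<'E'
from h import *
st=S();print(st["force"],st["tool_pos"],st["opening"])
s=cam("scene","s15");crop(s,185,175,285,275,"s15c",6)
E
```

```text
t: 21.4
tool_pos: [0.3812, 0.2591, 0.0669]
orientation: [-0.028, 2.208, -2.207]
force: [-1.6, -4.4, 11.6]
opening: 0.018
t: 21.78
tool_pos: [0.3799, 0.2587, 0.065]
orientation: [-0.031, 2.208, -2.209]
force: [0.9, -0.0, -0.0]
opening: 0.039
[ 0.87008167 -0.02145932 -0.03700717] [0.37991716 0.25867673 0.06503647] 0.038990160793163704
```

View pics/s15c.png

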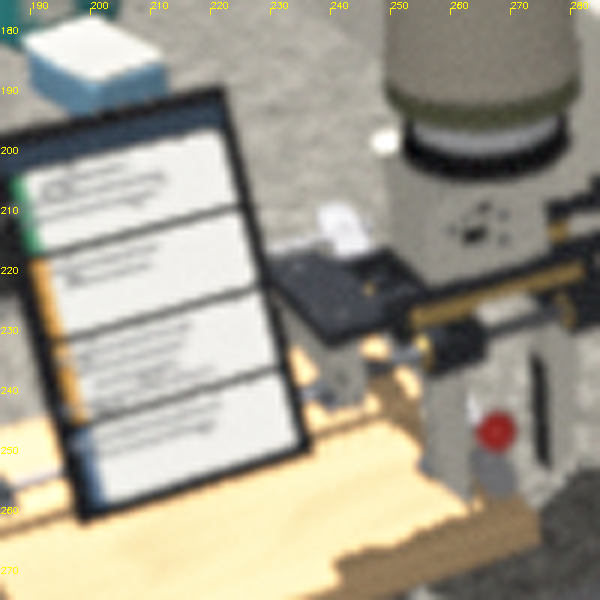

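Released, and the knob stays down. Retreating straight up, then looking from clear of the stand.

```bash
python3 -m inch '[[[0,-20,0,0,0,0],[0,-40,0,0,0,0],[0,-60,0,0,0,0],[0,-50,30,0,0,0],[0,0,60,0,0,0],[0,0,60,0,0,0],[0,0,0,0,0,0]]]'; python3 - <<'E'
from h import *
import pickle
st=S();print(st["force"],st["tool_pos"])
s=cam("scene","s16");t=cam("top","t16");pickle.dump((s,t),open("c16.pkl","wb"));crop(s,155,175,285,295,"s16c",6);crop(t,180,165,280,265,"t16c",6)
E
```

```text
t: 22.7
tool_pos: [0.3847, 0.1054, 0.2356]
orientation: [-0.022, 2.21, -2.212]
force: [0.1, 0.5, -0.1]
opening: 0.0396
[ 0.05736981  0.47846542 -0.14331224] [0.38474099 0.10536167 0.23560696]
```

View pics/s16c.png

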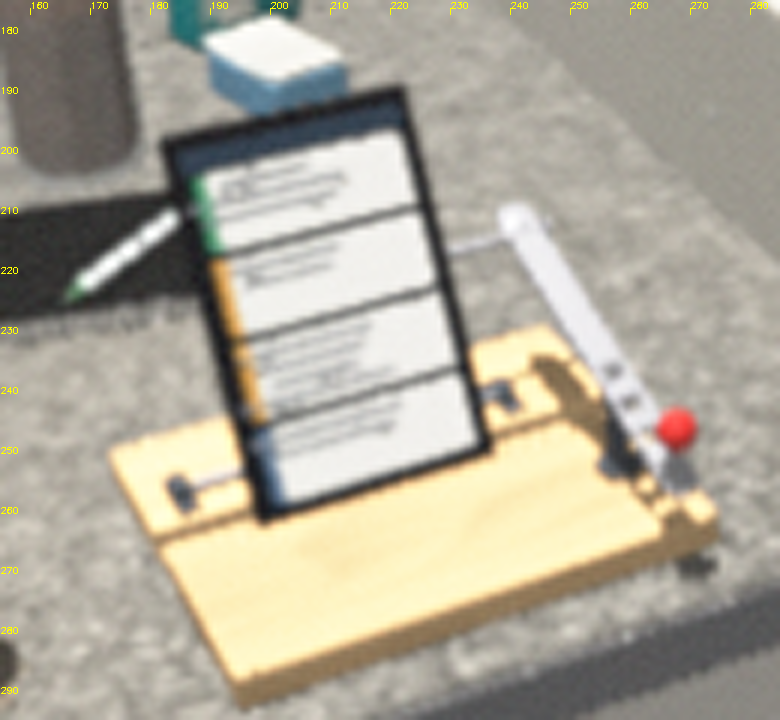

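View pics/t16c.png

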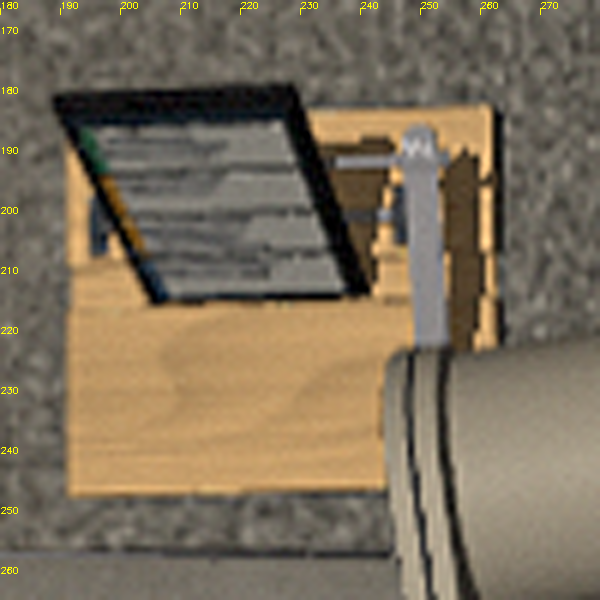

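```bash
python3 - <<'E'
from h import *
import pickle
np.set_printoptions(precision=4,suppress=True)
s,t=pickle.load(open("c16.pkl","rb"))
Sc=lambda X,Y:(155+X/6-.42,175+Y/6-.42); T=lambda X,Y:(180+X/6-.42,165+Y/6-.42)
z=np.load("stand.npz");th=float(z["th"]);o=z["o"];R=np.array([[np.cos(th),-np.sin(th)],[np.sin(th),np.cos(th)]])
loc=lambda p:np.r_[R.T@(p[:2]-o),p[2]]
for k,a,b in [("TL",T(52,96),Sc(162,143)),("TR",T(296,86),Sc(404,88)),("FR",T(368,295),Sc(491,450)),("FL",T(152,304),Sc(264,522)),("pivot",T(419,140),Sc(517,222)),("brL",T(97,228),Sc(183,497)),("brR",T(399,213),Sc(505,400))]:
    p,e=tri(t,a,s,b);print(k,loc(p),e)
W=lambda p:np.r_[R@np.array(p[:2])+o,p[2]]
for n,p in dict(pinfoot=(-.06,-.11,.07),tip=(-.06,-.11,.082),pivot=(.0487,-.11,.104),knob=(-.126,-.11,.079)).items():
    q=proj(s,W(p))[0];print(n,q,(q-[155,175])*6, proj(t,W(p)))
E
```

```text
TL [0.0736 0.0583 0.1877] 0.0048202445067404625
TR [ 0.0738 -0.0642  0.1869] 0.0038582891299764584
FR [-0.0139 -0.0627  0.0183] 0.0009492500351769699
FL [-0.0151  0.0566  0.0194] 0.001364873403978167
pivot [ 0.0565 -0.1109  0.105 ] 0.0050821848480621405
brL [0.0276 0.0854 0.0196] 0.005117385554243037
brR [ 0.029  -0.0842  0.0186] 0.007066422478863561
pinfoot [256.2053 237.6913] [607.2319 376.1478] [[252.4527 226.0078]]
tip [255.9722 234.2304] [605.8334 355.3822] [[251.7789 225.7521]]
pivot [240.6791 212.787 ] [514.0743 226.7221] [[249.9476 190.7848]]
knob [266.0943 245.552 ] [666.5658 423.3119] [[252.3217 246.6941]]
```

```bash
python3 -m inch '[[[0,0,60,0,0,0],[0,0,60,0,0,0],[0,0,60,0,0,0],[0,0,60,0,0,0],[0,0,0,0,0,0],[0,0,0,0,0,0]]]'; python3 - <<'E'
from h import *
import pickle
s0,t0=pickle.load(open("c0.pkl","rb"))
s=cam("scene","s17");t=cam("top","t17")
print(S()["force"])
crop(t,180,165,330,275,"t17c",5)
for n,a,b,bx in [("tamper top",t0,t,(312,222,332,240)),("sleeves top",t0,t,(424,220,466,244)),("tamper scene",s0,s,(310,208,334,246)),("bottles top",t0,t,(50,170,175,235))]:
    x0,y0,x1,y1=bx;print(n,np.abs(a["image"][y0:y1,x0:x1].astype(int)-b["image"][y0:y1,x0:x1]).mean())
s2,_=pickle.load(open("c16.pkl","rb"));print("tablet drift",np.abs(s2["image"][185:290,165:232].astype(int)-s["image"][185:290,165:232]).mean())
E
```

```text
t: 23.55
tool_pos: [0.3912, -0.1298, 0.2351]
orientation: [-0.031, 2.209, -2.206]
force: [0.7, -0.1, -0.6]
opening: 0.0399
[ 0.51089698 -0.21259692  0.59132329]
tamper top 3.4564814814814815
sleeves top 7.991071428571429
tamper scene 6.884137426900585
bottles top 4.306010256410256
tablet drift 3.491257995735608
```

View pics/t17c.png

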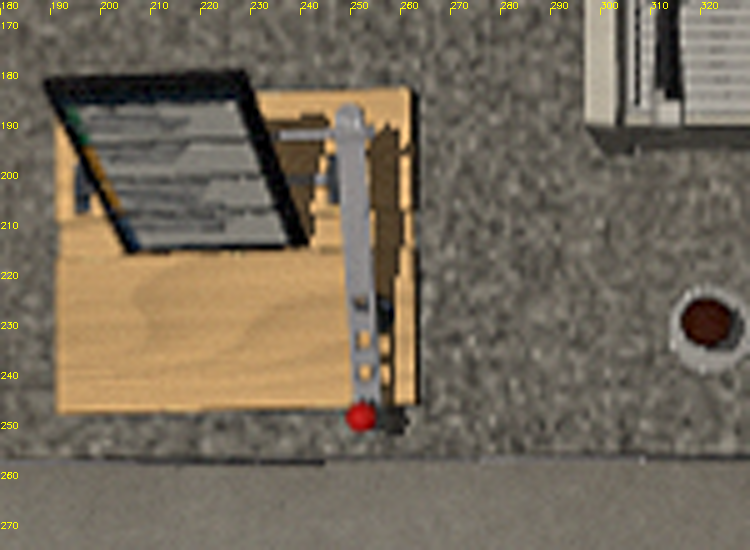

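View pics/s17.png

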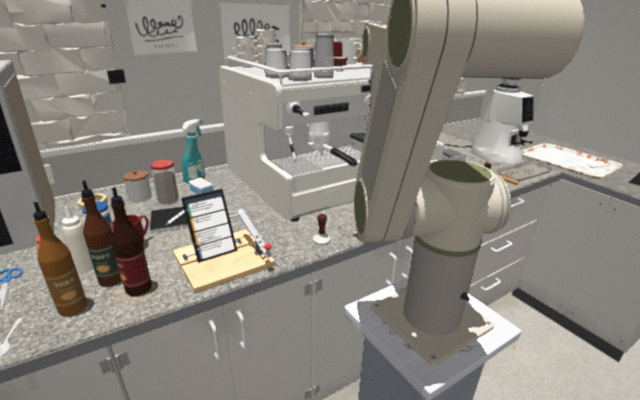

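In the top view the rearmost hole, at (251,226), has the dark pin in it, and the two empty holes are in front. The tablet leans square, and the tamper at (322,230) hasn't moved. Handing in.

```bash
python3 -c "
from plant import robot
print(robot.close_job())"
```

```text
the job is handed in; nothing more can be done
None
```

The job is done and handed in at about 24 s; no verdict was reported. I pushed the tablet's foot back along the board until it dropped into the groove, then nudged the tablet about 11 mm to the right to centre it. After that I gripped the knob, lifted the stay off the pin, pulled it forward and dropped the steep hole over the pin. I released and moved the arm clear.

**Last checks:**
- **Stay:** In both views the hole nearest the rest is on the pin, with the two empty holes in front of it. It pressed back with 22 N when seated, and the knob stayed down after release.
- **Tablet:** The foot is in the groove. The tablet leans at about 62° and is square to within about 1°. It sits about 3 mm right of centre, which I left alone because the measurement is no finer than that.
- **Other things:** Before-and-after pictures show no visible movement of the tamper or bottles. For the sleeves I only compared the pictures: that patch of the top view differed most, which I put down to the arm's shadow but did not confirm.
- **Disagreements:** The two cameras differed by about 8 mm in depth. I corrected for this using the gripper's own position in the pictures. The grip closed to 18 mm on the 20 mm knob, and regripping did not change that, but it held without slipping.

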